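Close and bolt down the herb mill

TASK

Close up the herb mill so that it can be run: lower its open lid gently all the way down onto the bowl without slamming it, then swing the bolt that leans out at the front fully upright into the fork of the lid, and screw its knurled hand nut down clockwise until it stops tight. Leave the glassware and the other things round the mill standing where they are.

Things in the scene. Friction and masses are not known exactly. Their poses are not given: they have to be found in the camera images.
- mill: The bench herb mill, fixed to the bench: grey motor housing 200 x 190 mm, 70 mm high, carrying a stainless bowl 160 mm across whose rim is 135 mm above the bench. Origin: bench height, under the bowl's axis. Its front (switch panel, swing bolt) faces its -x, the lid hinge is at its +x side, z up.
- lid_hinge (a point): Middle of the lid's hinge pin, fixed to the mill at mill frame (92, 0, 137) mm. The pin lies along the mill's y.
- lid (a joint): Opening of the lid, rad: 0 = fully shut on the bowl (its stop), 1.57 = standing upright over the hinge; starts at 1.05 to 1.5. The hinge is stiff: the lid stays wherever it is left, neither falls nor springs back, and follows a push of 1 to 6 N on its outer face near the front. Faster than about 0.8 rad/s in the last 0.12 rad counts as slamming.
- lid_crown (a point): Centre of the raised crown on the lid's outer face (top when shut), 92 mm from the hinge pin. Axes: -x away from the hinge, z out of the outer face. The lid is a stainless disc centred here, 172 mm across, 8 mm thick; the crown, 120 mm across, stands 8 mm proud of it, so this point is 16 mm over the lid's underside, which is level with the hinge pin.
- lid_fork (a point): Middle of the slot (14 mm wide) in the forked steel lug on the front edge of the lid, at the top of the lug, 194 mm from the hinge pin; axes as lid_crown. The lug is 44 mm wide and 14 mm thick and reaches out to 212 mm from the hinge pin. With the lid shut its top is 151 mm above the bench.
- bolt_pivot (a point): Pivot of the swing bolt, fixed to the mill at mill frame (-102, 0, 95) mm, between two small ears on the front of the bowl. The bolt swings about the mill's y.
- bolt (a joint): Lean of the swing bolt in rad: 0 = fully upright in the lid's fork (its stop), positive = leaning out to the mill's front (-x); starts between 0.5 and 0.95. The 10 mm thick bolt carries the hand nut. The pivot is stiff: the bolt stays where it is left, and a push of 2 to 5 N on the outside of the nut, in and up along its arc, moves it (a level push into the knurling can jam).
- nut_grip (a point): Middle of the hand nut, on its axis: a black knurled cylinder 44 mm across, 36 mm long, over a 34 mm washer 4 mm thick. z points along the bolt to its free end. It is 78 to 80 mm from the bolt's pivot, 18 mm below the nut's end and 22 mm above the washer's underside; with the bolt upright about 174 mm above the bench, 22 mm over the fork's top.
- nut (a joint): Turn of the hand nut still to go, in rad: 0 = tight (hard stop), starts between 1.5 and 2.8. It falls as the nut is turned clockwise seen from the nut's free end (from above when upright); it turns easily (about 0.04 N m) until the stop and sinks 3 mm a turn.
- flask_large: Loose glass volumetric flask, bulb 80 mm across, 191 mm high with its white stopper; origin under its centre. Leave alone.
- flask_small: Loose glass volumetric flask, bulb 64 mm across, 166 mm high with its white stopper; origin under its centre. Leave alone.
- jar: Loose brown glass jar with a black cap, 64 mm across, 95 mm high; origin under its centre. Leave alone.
- beaker: Loose glass beaker, 68 mm across, 95 mm high; origin under its centre. Leave alone.
- bowl: Loose white bowl, 150 mm across, 60 mm high; origin under its centre. Leave alone.
- mortar: Loose white mortar, 110 mm across, 65 mm high; origin under its centre. Leave alone.
- brush: Loose brush lying flat, along its own x; origin at bench height. Leave alone.

How it is judged:
By the outcome, as a careful person would: the job done as asked, in the order asked, and still so for the second after the job is handed in, with the robot touching nothing.
It also fails if it takes over 72 s, if anything falls off the work surface, if the arm or the gripper's body presses on something with over 40 N, if the wrist force passes 120 N, or if a joint passes its speed limit or range.

ROBOT

A 7-joint arm with a two-finger parallel gripper is mounted at the origin on the work surface. World frame = base frame: x ahead of the robot, y to its left, z up, the work surface at z = 0. Lengths are in m, angles in rad, forces in N, time in s.
With the tool pointing down it reaches from about 0.35 to 0.9 m from the base axis. Payload 7.2 kg.
Tool frame: the origin (TCP) lies on the centre line of the jaws, within the pads' length; the fingertips stand 22 mm ahead of it and the grasp point (between the pads) lies 3 mm ahead of it; y points along the fingers, x is the direction in which the jaws open and shut, and the axes are right-handed (so a half turn about y gives the same grasp; the last joint's range is limited). The gripper opens to 85 mm and grips with 20 to 120 N. Pads are 22 mm wide; open, the fingers measure 114 mm over their backs; the gripper's body (76 mm by 85 mm) begins 54 mm behind the grasp point. The pads swing forward as they close: fully open they stand 13 mm farther back than shut.
Start: joints at [-1.325, 0.411, -0.013, 1.596, 0.006, 1.134, -0.082], TCP at [0.193, 0.594, 0.233] pointing down, gripper open.
Joint ranges: [-2.95, 2.95], [-0.29, 1.99], [-1.47, 1.44], [0.14, 2.54], [-1.03, 4.17], [0.13, 1.85], [-2.86, 2.86]. Speed limits (rad/s): [2.39, 2.39, 3.01, 3.01, 3.14, 3.14, 3.14].

INTERFACE

Orientations are given as a rotation vector (axis times angle).
In Python, from workcell import arm, cams gives the robot as it stands.
- The arm moves only by the tool apply_moves, never from a script. Its argument "targets" is a list of rows, each a list of 3 entries, a list of its own where there are three numbers: the turn, a rotation vector about the tool's x, y, z in degrees, then the shift along the tool's x, y, z in mm, then the gripper's target within -1 to 1 (fully open at 1, half-way at 0, shut at -1). A call has 1 to 8 rows; each row is the pose to reach, as a shift and turn from the pose measured when the call began, along the tool's axes at that moment; what a row does not reach only later rows make up. A row lasts 1/12 s, in which the tool goes at most 41.7 mm and 7.16 degrees, less where a joint would pass 70% of its speed; a pose out of reach is approached as far as the arm can. A call with a gripper value outside its range is refused whole. The fingers move at their own pace and stop on an object; "squeeze" is the grip in N (left out, the last holds). Time passes only in rows, so rows that repeat a pose let the fingers close. It gives the time, the measured TCP pose, the force and the opening at its end, in the units of the state.
- arm.sense(): the state, without advancing time (a new reading comes with each control period).
- cams.camera(name): name is "scene" or "side" or "wrist"; returns a dict with "pixels" (420x560x3 uint8, red, green, blue), "vertical_fov" (degrees; the focal length in pixels is half the picture's height over the tangent of half this angle, whatever the lens; pixels are square), "cx", "cy" (the principal point, pixels), "rvec" (rotation vector, rad) and "tvec" (3), from world to camera coordinates, as OpenCV has them. Camera axes: x right, y down, z forward; pixel columns grow to the right and rows downward; lengths in m; the calibration is good to about 2 mm. The wrist camera is an equidistant fisheye: a pixel r from the principal point sees the ray r / f radians off the axis. A picture is of the moment at which its call begins. There is no depth.
- arm.hand_in(): hands the job in, once; it reports no verdict.
The state is a dict: "clock": time; "qpos": joint angles; "joint_vel": joint speeds; "effort": joint torques, N m; "eef_pos": TCP position; "ee_rot": TCP orientation; "contact_force": force on the tool from outside, world axes, zero at the start; "ft_torque": the same for the moment, N m; "grip_width": finger opening in m.
Only numpy, scipy, OpenCV 4.12 (cv2) and the standard library are available. Lean on these libraries where they do the work, as an engineer would, in place of code of your own. Each camera call takes 0.05 s, during which the arm holds its last target. There are 200 camera calls.

## Working session

There is one attempt and no reset: what is moved stays moved. The work goes in short steps, Python scripts to look and compute and a tool call to move; the robot and the scene stay as the last step left them, time stands still between calls to the robot, and variables do not carry over. Pictures are saved under pics/ and viewed, about 8 in all and at most 12, crops included, and the job is handed in when it is done.

Besides the shell and the picture viewer there is one more tool, called after "Call:" as name(argument=value, ...), one argument or row to a line, values as JSON. apply_moves: Moves the arm, as the interface text tells. Its arguments: {"type":"object","properties":{"targets":{"type":"array"},"squeeze":{"type":"number"}},"required":["targets"]}

```bash
mkdir -p pics; ls
cat > h.py <<'E'
import numpy as np, cv2, json
from scipy.spatial.transform import Rotation as R
from workcell import arm, cams
def snap(n, f):
    c=cams.camera(n); cv2.imwrite('pics/'+f+'.png', np.ascontiguousarray(c['pixels'][:,:,::-1]))
    d={k:(np.asarray(c[k]).tolist()) for k in c if k!='pixels'}; d['name']=n
    json.dump(d,open('pics/'+f+'.json','w')); return d
def load(f): return json.load(open('pics/'+f+'.json'))
def foc(c): return 210/np.tan(np.radians(c['vertical_fov'])/2)
def ray(c,u,v):
    x=np.array([u-c['cx'],v-c['cy']])/foc(c)
    if c['name']=='wrist':
        r=np.hypot(*x); d=np.array([*(x/max(r,1e-9)*np.sin(r)),np.cos(r)])
    else: d=np.array([*x,1.]); d/=np.linalg.norm(d)
    M=R.from_rotvec(c['rvec']).as_matrix(); return -M.T@np.array(c['tvec']), M.T@d
def plane(c,u,v,z):
    o,d=ray(c,u,v); return o+d*(z-o[2])/d[2]
def tri(*obs):
    A=0;b=0
    for c,u,v in obs:
        o,d=ray(c,u,v); P=np.eye(3)-np.outer(d,d); A=A+P; b=b+P@o
    p=np.linalg.solve(A,b)
    e=[np.linalg.norm((np.eye(3)-np.outer(d,d))@(p-o)) for o,d in (ray(*q) for q in obs)]
    return p,e
def proj(c,p):
    q=R.from_rotvec(c['rvec']).apply(p)+c['tvec']
    if c['name']=='wrist':
        r=np.hypot(q[0],q[1]); t=np.arctan2(r,q[2]); x=q[:2]/r*t
    else: x=q[:2]/q[2]
    return x*foc(c)+[c['cx'],c['cy']]
E
python3 - <<'E'
from h import *
for n in ['scene','side','wrist']:
    d=snap(n,n+'0'); print(n,-R.from_rotvec(d['rvec']).as_matrix().T@d['tvec'],d['vertical_fov'])
s=arm.sense(); print(s)
a=[cv2.imread(f'pics/{n}0.png') for n in ['scene','side','wrist']]
E
```

```text
pics
scene [1.15106596 1.07641651 1.27397602] 45.69507271510177
side [-0.170454   -0.85779267  1.39291987] 43.798911042785434
wrist [0.12168619 0.61805494 0.37311312] 65.70646984690485
{'clock': 0.15, 'qpos': array([-1.32521943,  0.41172662, -0.01273259,  1.59681806,  0.00559981,
        1.13427838, -0.08224597]), 'joint_vel': array([ 0.00104997, -0.00358275,  0.00122134, -0.00201294,  0.00073728,
       -0.00042985,  0.00130639]), 'effort': array([ 1.81166641e-03, -6.01038051e+01,  6.83262739e-01, -2.99647844e+01,
        1.40016584e-02,  7.93665211e-03,  4.02118232e-06]), 'eef_pos': array([0.19281642, 0.59413999, 0.23225342]), 'ee_rot': array([-1.34224033, -0.97436049,  0.97588748]), 'contact_force': array([ 0.7183853 ,  0.54158599, -0.11700344]), 'ft_torque': array([-0.01504352,  0.00012813, -0.00966806]), 'grip_width': 0.08570316841146167}
```

View images.

View pics/scene0.png

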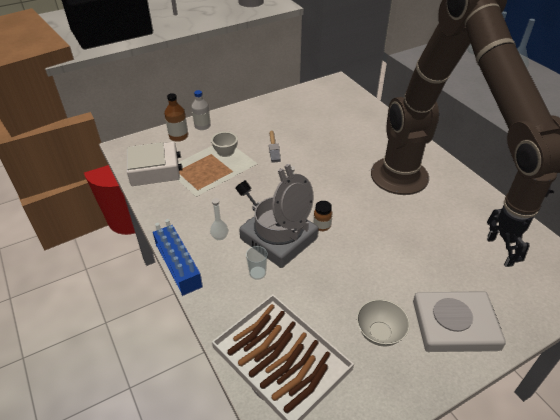

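View pics/side0.png

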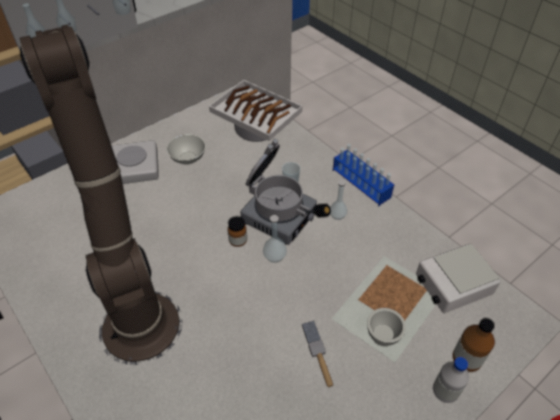

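Run:
```python
import cv2,numpy as np
a=cv2.imread('pics/scene0.png')[155:290,200:345]; b=cv2.imread('pics/side0.png')[135:270,220:365]
f=lambda x:cv2.resize(x,(400*145//145*1,372),interpolation=cv2.INTER_CUBIC)
cv2.imwrite('pics/crop0.png',np.hstack([f(a),f(b)]))
```

```text
(no output)
```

View pics/crop0.png

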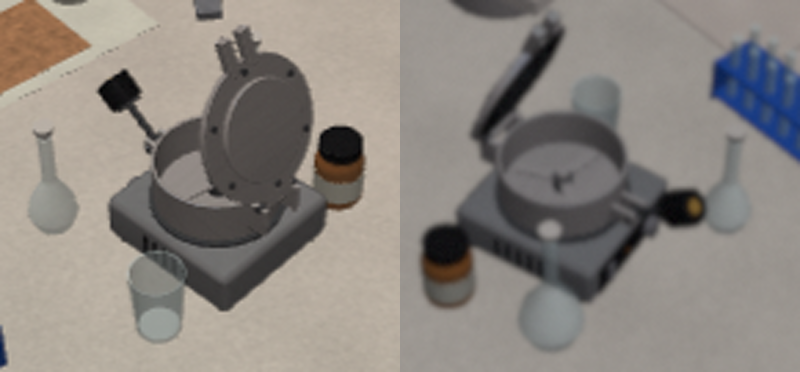

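```bash
cat > m.py <<'E'
from h import *
sc,sd=load('scene0'),load('side0')
k=2.757
S=lambda u,v:(sc,200+u/k,155+v/k)
D=lambda u,v:(sd,220+(u-400)/k,135+v/k)
p=lambda *a:np.round(a,4)
E
python3 - <<'E'
from m import *
nut,e=tri(S(119,91),D(683,207)); print('nut',p(nut),e)
fork,e=tri(S(235,48),D(549,30)); print('fork',p(fork),e)
c=plane(*D(562,148),.135); print('bowl',p(c))
print('small', tri(S(43,132),D(736,138)), 'beaker', plane(*S(156,325),0), 'jar',plane(*S(340,190),0.02),'jarcap',tri(S(340,140),D(446,243)))
print('flask large stopper D', plane(*D(549,228),.186))
for q in [(110,205),(222,280),(325,195)]: print('corner',p(plane(*S(*q),.07)))
for q in [(459,212),(665,180),(585,275)]: print('cornerD',p(plane(*D(*q),.07)))
for n,v in (('nut',nut-c),('fork',c-fork)): print(n,np.degrees(np.arctan2(v[1],v[0])),np.hypot(*v[:2]))
E
```

```text
nut [[ 0.6344 -0.0917  0.1398]] [np.float64(0.0018586839923763392), np.float64(0.0018586839923764183)]
fork [[0.5789 0.0898 0.3188]] [np.float64(0.005357827136220176), np.float64(0.0053578271362200594)]
bowl [[0.5906 0.0733 0.135 ]]
small (array([ 0.75072451, -0.05831049,  0.15181586]), [np.float64(0.0014901753224610818), np.float64(0.0014901753224610614)]) beaker [0.71618316 0.15704406 0.        ] jar [0.41862992 0.09412593 0.02      ] jarcap (array([0.41301458, 0.07500081, 0.08947334]), [np.float64(0.0015432082981834277), np.float64(0.0015432082981833017)])
flask large stopper D [ 0.47138368 -0.0496206   0.186     ]
corner [[0.703  0.0174 0.07  ]]
corner [[0.644 0.187 0.07 ]]
corner [[0.4683 0.1314 0.07  ]]
cornerD [[0.4644 0.1177 0.07  ]]
cornerD [[ 0.6941 -0.0026  0.07  ]]
cornerD [[ 0.52   -0.0552  0.07  ]]
nut -75.14929361190013 0.17069702503259918
fork -54.68423224134742 0.020257723781125603
```

```bash
cat > g.py <<'E'
from h import *
C=np.array([.588,.072]); PSI=np.radians(106.)
def w(x,y,z):  # mill mm -> world m
    X=np.array([np.cos(PSI),np.sin(PSI)]);Y=np.array([-X[1],X[0]])
    return np.array([*(C+(x*X+y*Y)/1e3),z/1e3])
def mill(p):
    X=np.array([np.cos(PSI),np.sin(PSI)]);Y=np.array([-X[1],X[0]]); d=np.array(p[:2])-C
    return np.round([d@X*1e3,d@Y*1e3,p[2]*1e3],1)
def down(phi,tilt=0): # jaw axis heading phi; tilt about jaw axis
    c,s=np.cos(phi),np.sin(phi)
    return R.from_matrix(np.array([[c,0,-s],[s,0,c],[0,-1,0]]))*R.from_rotvec([tilt,0,0])
def rel(p,Rt=None):
    s=arm.sense(); R0=R.from_rotvec(s['ee_rot'])
    d=R0.inv().apply(np.array(p)-s['eef_pos'])*1e3
    t=np.zeros(3) if Rt is None else (R0.inv()*Rt).as_rotvec(degrees=True)
    print('turn',np.round(t,1).tolist(),'shift',np.round(d,0).tolist())
def st():
    s=arm.sense(); M=R.from_rotvec(s['ee_rot']).as_matrix()
    print('t',s['clock'],'mill',mill(s['eef_pos']),'jaw deg',np.degrees(np.arctan2(M[1,0],M[0,0])).round(1),'down',M[:,1].round(3),'F',np.round(s['contact_force'],1),'T',np.round(s['ft_torque'],2),'w',round(s['grip_width'],3),'q',np.round(s['qpos'],2))
E
python3 - <<'E'
from g import *
st()
for k in (16,196): rel(w(110,0,380),down(np.radians(k)))
E
```

```text
t 0.15 mill [610.8 236.  232.3] jaw deg 72.0 down [-0.    -0.001 -1.   ] F [ 0.7  0.5 -0.1] T [-0.02  0.   -0.01] w 0.086 q [-1.33  0.41 -0.01  1.6   0.01  1.13 -0.08]
turn [0.0, 56.0, -0.1] shift [-284.0, -147.0, -476.0]
turn [-0.1, -124.0, -0.0] shift [-284.0, -147.0, -476.0]
```

Call:
apply_moves(
  targets=[
    [[0, 14, 0], [-40, -80, -60], -1],
    [[0, 28, 0], [-90, -147, -150], -1],
    [[0, 42, 0], [-142, -147, -238], -1],
    [[0, 56, 0], [-190, -147, -320], -1],
    [[0, 56, 0], [-240, -147, -400], -1],
    [[0, 56, 0], [-284, -147, -476], -1],
    [[0, 56, 0], [-284, -147, -476], -1],
    [[0, 56, 0], [-284, -147, -476], -1],
  ],
)

```text
clock: 0.82
eef_pos: [0.3936, 0.3635, 0.3429]
ee_rot: [-1.561, -0.214, 0.215]
contact_force: [0.6, -0.6, 0.1]
grip_width: 0.0001
```

Call:
apply_moves(
  targets=[
    [[0, 0, 0], [0, 0, 0], -1],
  ],
)

```text
clock: 0.9
eef_pos: [0.3999, 0.3562, 0.3446]
ee_rot: [-1.564, -0.204, 0.198]
contact_force: [0.6, -0.2, 0.3]
grip_width: -0.0
```

Run:
```python
from g import *
st(); rel(w(110,0,380),down(np.radians(16)))
```

```text
t 0.9 mill [325.  102.5 344.6] jaw deg 14.7 down [ 0.004 -0.002 -1.   ] F [ 0.6 -0.2  0.3] T [-0.04 -0.04 -0.04] w -0.0 q [-1.07  0.17  0.3   1.67 -0.05  1.31 -0.51]
turn [0.2, -1.3, 0.2] shift [108.0, -34.0, -213.0]
```

Call:
apply_moves(
  targets=[
    [[0, -1, 0], [36, -34, -71], -1],
    [[0, -1, 0], [72, -34, -142], -1],
    [[0, -1, 0], [108, -34, -213], -1],
    [[0, -1, 0], [108, -34, -213], -1],
    [[0, -1, 0], [108, -34, -213], -1],
    [[0, -1, 0], [108, -34, -213], -1],
    [[0, -1, 0], [108, -34, -213], -1],
    [[0, -1, 0], [108, -34, -213], -1],
  ],
)

```text
clock: 1.57
eef_pos: [0.5596, 0.1746, 0.3793]
ee_rot: [-1.564, -0.213, 0.208]
contact_force: [-0.2, 1.0, -0.6]
grip_width: 0.0
```

Run:
```python
from g import *
st(); d=snap('wrist','w1'); snap('side','s1'); snap('scene','c1')
a=cv2.imread('pics/w1.png'); b=cv2.imread('pics/c1.png')[140:290,200:345]
cv2.imwrite('pics/v1.png',np.hstack([a[:, :],cv2.resize(b,(406,420))])[:, :966][:, ::1])
v=cv2.imread('pics/v1.png'); cv2.imwrite('pics/v1.png',cv2.resize(v,(800,348)))
for z in (137,151): print(proj(d,w(0,0,z)),proj(d,w(92,0,z)),proj(d,w(-102,0,95)))
```

```text
t 1.5667 mill [106.4  -1.  379.3] jaw deg 15.4 down [ 0.004 -0.003 -1.   ] F [-0.2  1.  -0.6] T [0.04 0.05 0.  ] w 0.0 q [-0.74  0.26  0.45  1.5  -0.11  1.41 -0.01]
[277.41146266 259.93793999] [276.50288839 190.78935411] [278.14014079 307.17055411]
[277.43450056 264.69426278] [276.49543018 193.54335648] [278.14014079 307.17055411]
```

View pics/v1.png

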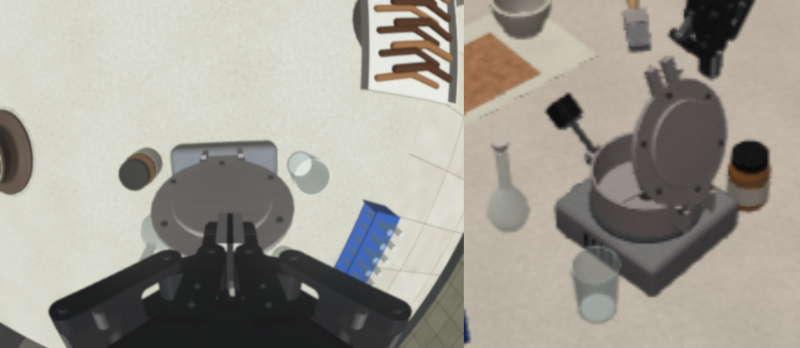

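Run:
```python
from g import *
d=load('w1'); q=966/800
for u,v,z in ((176,144,.07),(274,143,.07),(172,178,.07),(277,178,.07)): print(mill(plane(d,u*q,v*q,z)))
# lid disc edges at hinge-parallel widest, lid centre height 137+92*sin(1.15)+...
for u,v,z in ((151,208,.225),(293,208,.225)): print('lid',mill(plane(d,u*q,v*q,z)))
# fork via scene
c=load('c1'); s=load('s1')
print(mill(plane(d,225*q,160*q,.153)))
```

```text
[102.5  90.8  70. ]
[101.9 -77.   70. ]
[ 41.5 102.1  70. ]
[ 39.1 -84.3  70. ]
lid [ 51.6  96.6 225. ]
lid [ 49.8 -77.6 225. ]
[ 93.    5.6 153. ]
```

```bash
sed -i 's/^C=.*/C=np.array([.583,.0706]); PSI=np.radians(106.)/' g.py
python3 - <<'E'
from g import *
def tcp(a,s=145): return w(92-s*np.cos(a)+16*np.sin(a)+11,0,137+s*np.sin(a)+16*np.cos(a)+22)
s=arm.sense();R0=R.from_rotvec(s['ee_rot'])
st()
for a in (1.5,1.4,1.3,1.2,1.1,1.0,.9,.8,.7,.6,.5,.4,.3,.2,.1,0):
    print(a,np.round(R0.inv().apply(tcp(a)-s['eef_pos'])*1e3).astype(int).tolist())
E
```

```text
t 1.7167 mill [111.5  -5.2 379. ] jaw deg 15.8 down [ 0.002 -0.001 -1.   ] F [-0.7  0.5 -0.3] T [-0.02 -0.    0.02] w -0.0 q [-0.74  0.26  0.45  1.5  -0.11  1.41 -0.01]
1.5 [-5, 74, -3]
1.4 [-5, 74, -17]
1.3 [-5, 76, -32]
1.2 [-5, 79, -46]
1.1 [-5, 84, -60]
1.0 [-5, 90, -73]
0.9 [-5, 97, -86]
0.8 [-5, 105, -98]
0.7 [-5, 115, -109]
0.6 [-5, 125, -119]
0.5 [-5, 137, -128]
0.4 [-5, 149, -136]
0.3 [-5, 162, -142]
0.2 [-5, 176, -147]
0.1 [-5, 190, -151]
0 [-5, 204, -153]
```

Call:
apply_moves(
  targets=[
    [[0, 0, 0], [-5, 38, 0], -1],
    [[0, 0, 0], [-5, 74, -3], -1],
    [[0, 0, 0], [-5, 74, -10], -1],
    [[0, 0, 0], [-5, 75, -20], -1],
    [[0, 0, 0], [-5, 76, -28], -1],
    [[0, 0, 0], [-5, 76, -32], -1],
    [[0, 0, 0], [-5, 76, -32], -1],
    [[0, 0, 0], [-5, 76, -32], -1],
  ],
)

```text
clock: 2.38
eef_pos: [0.5621, 0.1467, 0.3046]
ee_rot: [-1.561, -0.22, 0.212]
contact_force: [0.2, -0.3, -0.0]
grip_width: -0.0004
```

Run:
```python
from g import *
def tcp(a,s=145): return w(92-s*np.cos(a)+16*np.sin(a)+11,0,137+s*np.sin(a)+16*np.cos(a)+22)
s=arm.sense();R0=R.from_rotvec(s['ee_rot'])
st()
for a in (1.2,1.1,1.0,.9,.8,.7,.6,.5,.4,.3):
    print(a,np.round(R0.inv().apply(tcp(a)-s['eef_pos'])*1e3).astype(int).tolist())
```

```text
t 2.3833 mill [ 78.9  -0.9 304.6] jaw deg 15.8 down [ 0.005 -0.    -1.   ] F [ 0.2 -0.3 -0. ] T [0.08 0.01 0.01] w -0.0 q [-0.69  0.29  0.45  1.64 -0.13  1.24  0.06]
1.2 [-1, 5, -14]
1.1 [-1, 9, -27]
1.0 [-1, 15, -41]
0.9 [-1, 22, -54]
0.8 [-1, 31, -65]
0.7 [-1, 40, -76]
0.6 [-1, 51, -87]
0.5 [-1, 62, -95]
0.4 [-1, 75, -103]
0.3 [-1, 88, -110]
```

Call:
apply_moves(
  targets=[
    [[0, 0, 0], [-1, 5, -14], -1],
    [[0, 0, 0], [-1, 9, -27], -1],
    [[0, 0, 0], [-1, 12, -34], -1],
    [[0, 0, 0], [-1, 15, -41], -1],
    [[0, 0, 0], [-1, 18, -48], -1],
    [[0, 0, 0], [-1, 22, -54], -1],
    [[0, 0, 0], [-1, 26, -60], -1],
    [[0, 0, 0], [-1, 31, -65], -1],
  ],
)

```text
clock: 3.05
eef_pos: [0.5792, 0.0837, 0.2735]
ee_rot: [-1.561, -0.22, 0.212]
contact_force: [-0.3, 2.7, 2.0]
grip_width: -0.0
```

Run:
```python
from g import *
def tcp(a,s=145): return w(92-s*np.cos(a)+16*np.sin(a)+11,0,137+s*np.sin(a)+16*np.cos(a)+22)
s=arm.sense();R0=R.from_rotvec(s['ee_rot'])
st()
for a in (.8,.7,.6,.5,.4,.3,.2,.1,0):
    print(a,np.round(R0.inv().apply(tcp(a)-s['eef_pos'])*1e3).astype(int).tolist())
c=snap('scene','c2')
```

```text
t 3.05 mill [1.360e+01 1.000e-01 2.735e+02] jaw deg 15.8 down [ 0.005 -0.    -1.   ] F [-0.3  2.7  2. ] T [0.57 0.06 0.08] w -0.0 q [-0.59  0.32  0.48  1.67 -0.16  1.18  0.2 ]
0.8 [0, -1, 0]
0.7 [0, 9, -11]
0.6 [0, 19, -21]
0.5 [0, 31, -30]
0.4 [0, 43, -38]
0.3 [0, 56, -44]
0.2 [0, 70, -49]
0.1 [0, 84, -53]
0 [0, 99, -55]
```

Pushing with about 3.4 N, as expected. Continue at the same pace, slowing towards the end.

Call:
apply_moves(
  targets=[
    [[0, 0, 0], [0, 4, -6], -1],
    [[0, 0, 0], [0, 9, -11], -1],
    [[0, 0, 0], [0, 14, -16], -1],
    [[0, 0, 0], [0, 19, -21], -1],
    [[0, 0, 0], [0, 25, -26], -1],
    [[0, 0, 0], [0, 31, -30], -1],
    [[0, 0, 0], [0, 37, -34], -1],
    [[0, 0, 0], [0, 43, -38], -1],
  ],
)

```text
clock: 3.77
eef_pos: [0.5915, 0.0417, 0.231]
ee_rot: [-1.566, -0.219, 0.206]
contact_force: [3.0, -5.1, 7.2]
grip_width: -0.0004
```

Call:
apply_moves(
  targets=[
    [[0, 0, 0], [0, 4, -2], -1],
    [[0, 0, 0], [0, 9, -4], -1],
    [[0, 0, 0], [0, 14, -6], -1],
    [[0, 0, 0], [0, 19, -8], -1],
    [[0, 0, 0], [0, 23, -9], -1],
    [[0, 0, 0], [0, 27, -11], -1],
    [[0, 0, 0], [0, 31, -12], -1],
    [[0, 0, 0], [0, 35, -13], -1],
  ],
)

```text
clock: 4.43
eef_pos: [0.5951, 0.0291, 0.1955]
ee_rot: [-1.566, -0.219, 0.207]
contact_force: [0.1, -0.7, 3.5]
grip_width: -0.0004
```

Run:
```python
from g import *
st(); rel(w(-42,0,175))
```

```text
t 4.4333 mill [-43.2  -0.2 195.5] jaw deg 15.5 down [ 0.008 -0.005 -1.   ] F [ 0.1 -0.7  3.5] T [-0.27 -0.06  0.  ] w -0.0 q [-0.48  0.41  0.47  1.75 -0.21  1.02  0.33]
turn [0.0, 0.0, 0.0] shift [-0.0, 21.0, 1.0]
```

Call:
apply_moves(
  targets=[
    [[0, 0, 0], [0, 3, 0], -1],
    [[0, 0, 0], [0, 6, 0], -1],
    [[0, 0, 0], [0, 9, 0], -1],
    [[0, 0, 0], [0, 12, 0], -1],
    [[0, 0, 0], [0, 14, 0], -1],
    [[0, 0, 0], [0, 16, 0], -1],
    [[0, 0, 0], [0, 18, 0], -1],
    [[0, 0, 0], [0, 19, 0], -1],
  ],
)

```text
clock: 5.1
eef_pos: [0.5953, 0.029, 0.1763]
ee_rot: [-1.566, -0.219, 0.207]
contact_force: [0.9, -1.5, 3.8]
grip_width: -0.0001
```

Call:
apply_moves(
  targets=[
    [[0, 0, 0], [0, 1, 0], -1],
    [[0, 0, 0], [0, 2, 0], -1],
    [[0, 0, 0], [0, 3, 0], -1],
    [[0, 0, 0], [0, 4, 0], -1],
    [[0, 0, 0], [0, 4, 0], -1],
  ],
)

```text
clock: 5.52
eef_pos: [0.5952, 0.0291, 0.1721]
ee_rot: [-1.566, -0.219, 0.207]
contact_force: [0.3, -0.4, 1.7]
grip_width: -0.0
```

Call:
apply_moves(
  targets=[
    [[0, 0, 0], [0, 1, 0], -1],
    [[0, 0, 0], [0, 2, 0], -1],
    [[0, 0, 0], [0, 3, 0], -1],
    [[0, 0, 0], [0, 4, 0], -1],
    [[0, 0, 0], [0, 4, 0], -1],
  ],
)

```text
clock: 5.93
eef_pos: [0.5952, 0.0291, 0.1679]
ee_rot: [-1.566, -0.219, 0.207]
contact_force: [0.3, -1.5, 1.6]
grip_width: 0.0001
```

Run:
```python
from g import *
st(); snap('side','s3'); snap('scene','c3')
a=cv2.imread('pics/c3.png')[150:285,200:345]; b=cv2.imread('pics/s3.png')[135:270,220:365]
f=lambda x:cv2.resize(x,(400,372),interpolation=cv2.INTER_CUBIC)
cv2.imwrite('pics/v3.png',np.hstack([f(a),f(b)]))
```

```text
t 5.9333 mill [-43.3  -0.3 167.9] jaw deg 15.5 down [ 0.008 -0.004 -1.   ] F [ 0.3 -1.5  1.6] T [-0.2  -0.13 -0.02] w 0.0 q [-0.47  0.44  0.46  1.77 -0.23  0.97  0.35]
```

View pics/v3.png

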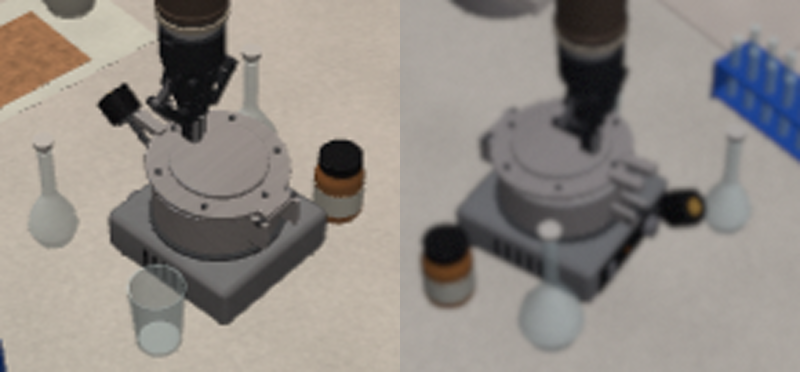

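Call:
apply_moves(
  targets=[
    [[0, 0, 0], [0, 1, 0], -1],
    [[0, 0, 0], [0, 2, 0], -1],
    [[0, 0, 0], [0, 3, 0], -1],
    [[0, 0, 0], [0, 4, 0], -1],
    [[0, 0, 0], [0, 4, 0], -1],
  ],
)

```text
clock: 6.45
eef_pos: [0.5951, 0.0293, 0.1637]
ee_rot: [-1.566, -0.218, 0.208]
contact_force: [0.4, -1.2, 1.6]
grip_width: -0.0
```

Run:
```python
from g import *
st()
sc,sd=load('c3'),load('s3'); k=2.757
S=lambda u,v:(sc,200+u/k,150+v/k)
D=lambda u,v:(sd,220+(u-400)/k,135+v/k)
p,e=tri(S(190,138),D(594,148)); print('tip',mill(p),e)
p,e=tri(S(219,160),D(557,145)); print('crown centre',mill(p),e)
s=arm.sense(); M=R.from_rotvec(s['ee_rot']).as_matrix()
for d in (0,22,35): print(d, proj(sc,s['eef_pos']+M[:,1]*d/1e3+[0,0,.0042])-[200,150], )
snap('scene','c4'); snap('side','s4')
a=cv2.imread('pics/c4.png')[170:230,230:310]; b=cv2.imread('pics/s4.png')[155:215,240:320]
f=lambda x:cv2.resize(x,(400,300),interpolation=cv2.INTER_CUBIC)
cv2.imwrite('pics/v4.png',np.hstack([f(a),f(b)]))
```

```text
t 6.45 mill [-43.   -0.2 163.7] jaw deg 15.5 down [ 0.008 -0.004 -1.   ] F [ 0.4 -1.2  1.6] T [-0.24 -0.04 -0.03] w -0.0 q [-0.47  0.45  0.46  1.78 -0.23  0.96  0.35]
tip [-45.4  -4.3 165. ] [np.float64(0.0021830313067684876), np.float64(0.002183031306768355)]
crown centre [ -1.6   4.1 152.1] [np.float64(0.0007657771404687864), np.float64(0.0007657771404684134)]
0 [69.63800567 49.05087803]
22 [69.67733013 53.95138551]
35 [69.70022184 56.80408929]
```

View pics/v4.png

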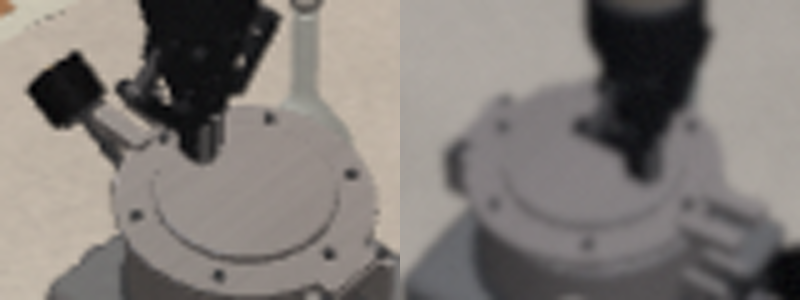

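Call:
apply_moves(
  targets=[
    [[0, 0, 0], [0, 1, 0], -1],
    [[0, 0, 0], [0, 2, 0], -1],
    [[0, 0, 0], [0, 3, 0], -1],
    [[0, 0, 0], [0, 4, 0], -1],
    [[0, 0, 0], [0, 5, 0], -1],
    [[0, 0, 0], [0, 5, 0], -1],
  ],
)

```text
clock: 7.05
eef_pos: [0.5949, 0.0296, 0.1584]
ee_rot: [-1.565, -0.218, 0.208]
contact_force: [-0.0, -0.8, 0.3]
grip_width: -0.0
```

Run:
```python
from g import *
st()
snap('scene','c5'); snap('side','s5'); snap('wrist','w5')
a=cv2.imread('pics/c5.png')[170:230,230:310]; b=cv2.imread('pics/w5.png')
f=lambda x:cv2.resize(x,(400,300),interpolation=cv2.INTER_CUBIC)
cv2.imwrite('pics/v5.png',np.hstack([f(a),f(b)]))
for x in ('3','4','5'):
  print([np.abs(cv2.imread(f'pics/{n}{x}.png').astype(int)-cv2.imread(f'pics/{n}5.png'))[sl].mean().round(2) for n,sl in (('c',np.s_[205:235,255:310]),('s',np.s_[175:215,280:320]))])
```

```text
t 7.05 mill [-42.7  -0.2 158.4] jaw deg 15.6 down [ 0.007 -0.004 -1.   ] F [-0.  -0.8  0.3] T [-0.14 -0.13  0.01] w -0.0 q [-0.47  0.45  0.46  1.78 -0.23  0.95  0.35]
[np.float64(4.36), np.float64(8.32)]
[np.float64(2.71), np.float64(5.24)]
[np.float64(0.0), np.float64(0.0)]
```

View pics/v5.png

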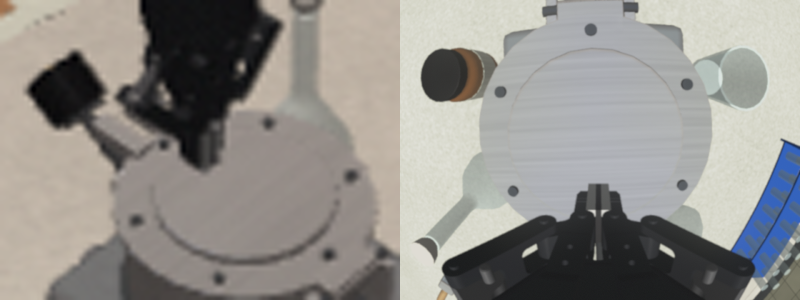

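Call:
apply_moves(
  targets=[
    [[0, 0, 0], [0, 1, 0], -1],
    [[0, 0, 0], [0, 2, 0], -1],
    [[0, 0, 0], [0, 3, 0], -1],
    [[0, 0, 0], [0, 4, 0], -1],
    [[0, 0, 0], [0, 5, 0], -1],
    [[0, 0, 0], [0, 6, 0], -1],
    [[0, 0, 0], [0, 6, 0], -1],
  ],
)

```text
clock: 7.78
eef_pos: [0.595, 0.0296, 0.1546]
ee_rot: [-1.564, -0.219, 0.207]
contact_force: [-7.0, -1.8, 21.1]
grip_width: 0.0002
```

Run:
```python
from g import *
st(); rel(w(-210,0,300),down(np.radians(16)))
```

```text
t 7.7833 mill [-42.7  -0.2 154.6] jaw deg 15.5 down [ 0.008 -0.003 -1.   ] F [-7.  -1.8 21.1] T [-0.48  1.61  0.05] w 0.0 q [-0.47  0.46  0.45  1.79 -0.24  0.94  0.35]
turn [0.3, -0.5, 0.4] shift [2.0, -145.0, -168.0]
```

Call:
apply_moves(
  targets=[
    [[0, 0, 0], [0, -20, 0], -1],
    [[0, 0, 0], [0, -60, 0], -1],
    [[0, 0, 0], [0, -100, -20], 1],
    [[0, 0, 0], [0, -130, -60], 1],
    [[0, 0, 0], [0, -145, -100], 1],
    [[0, 0, 0], [0, -145, -140], 1],
    [[0, 0, 0], [0, -145, -168], 1],
    [[0, 0, 0], [0, -145, -168], 1],
  ],
)

```text
clock: 8.45
eef_pos: [0.6385, -0.1409, 0.3008]
ee_rot: [-1.569, -0.212, 0.2]
contact_force: [-0.7, -1.4, -0.4]
grip_width: 0.0725
```

Call:
apply_moves(
  targets=[
    [[0, 0, 0], [0, 0, 0], 1],
    [[0, 0, 0], [0, 0, 0], 1],
    [[0, 0, 0], [0, 0, 0], 1],
  ],
)

```text
clock: 8.7
eef_pos: [0.6383, -0.1399, 0.3002]
ee_rot: [-1.568, -0.211, 0.202]
contact_force: [-0.1, 0.8, -0.5]
grip_width: 0.0854
```

Run:
```python
from g import *
st(); d=snap('wrist','w6'); snap('scene','c6'); snap('side','s6')
b=cv2.imread('pics/c6.png')[150:290,200:345]
cv2.imwrite('pics/v6.png',cv2.resize(np.hstack([cv2.imread('pics/w6.png'),cv2.resize(b,(435,420))]),(800,338)))
```

```text
t 8.7 mill [-217.6    4.9  300.2] jaw deg 15.1 down [ 0.007 -0.006 -1.   ] F [-0.1  0.8 -0.5] T [ 0.    0.04 -0.02] w 0.085 q [-0.23  0.44  0.54  1.46 -0.23  1.29  0.6 ]
```

View pics/v6.png

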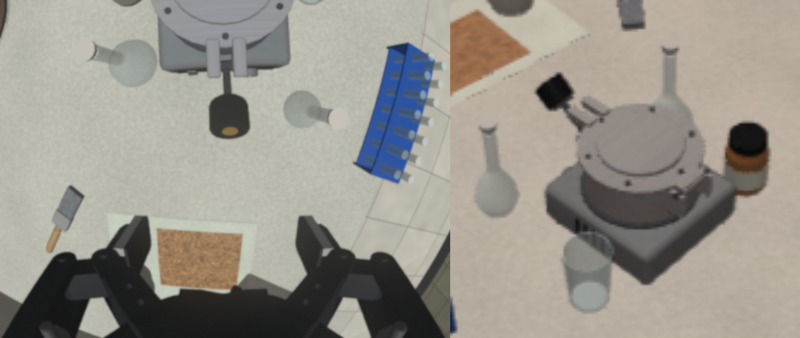

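Run:
```python
from g import *
d=load('w6'); c=load('c6'); s=load('s6')
def blob(f,win,n):
    im=cv2.imread(f'pics/{f}.png').max(2); u0,u1,v0,v1=win
    m=(im[v0:v1,u0:u1]<75).astype(np.uint8)
    k,l,st_,ce=cv2.connectedComponentsWithStats(m); i=1+np.argmax(st_[1:,4]); print(f,st_[i],ce[i]+[u0,v0]); 
    x,y,w_,h_=st_[i][:4]; return ce[i]+[u0,v0]
k=995/800
ob=[(d,*blob('w6',(250,320,105,180),0)),(c,*blob('c6',(225,260,170,205),0)),(s,*blob('s6',(305,335,195,225),0))]
for sel in ([0,1,2],[1,2],[0,1],[0,2]):
    p,e=tri(*[ob[i] for i in sel]); print(sel,p.round(4),mill(p),np.round(e,4))
print('fork',mill(plane(d,228*k,57*k,.151)),'crown edges l/r',mill(plane(d,222.5*k,0*k,.153)))
for u,v in ((160,68),(290,66)): print('front corner',mill(plane(d,u*k,v*k,.07)))
print('disc front edge',mill(plane(d,227*k,46*k,.145)))
# fork height scene/side pair: lug tip
```

```text
w6 [  11    0   49   67 2124] [284.33286252 141.21280603]
c6 [ 11  11  15  15 144] [243.16666667 188.15277778]
s6 [  0   9  26  20 237] [316.79324895 211.32911392]
[0, 1, 2] [ 0.6284 -0.087   0.1375] [-164.1   -0.2  137.5] [0.0036 0.0059 0.0094]
[1, 2] [ 0.6267 -0.0864  0.1375] [-163.     1.3  137.5] [0.0076 0.0076]
[0, 1] [ 0.6325 -0.0889  0.1399] [-167.    -3.6  139.9] [0.001 0.001]
[0, 2] [ 0.627  -0.0847  0.134 ] [-161.4    0.6  134. ] [0.0064 0.0064]
fork [-102.4   -2.9  151. ] crown edges l/r [-35.8   1.9 153. ]
front corner [-103.    91.1   70. ]
front corner [-102.8  -92.8   70. ]
disc front edge [-88.9  -2.2 145. ]
```

```bash
sed -i 's/^C=.*/C=np.array([.5859,.0714]); PSI=np.radians(106.)/' g.py
python3 - <<'E'
from g import *
s=arm.sense(); M=R.from_rotvec(s['ee_rot']).as_matrix()
d=load('w6')
for a in (-10,0,10,22): print(a,[proj(d,s['eef_pos']+M@np.array([x,a,0])/1e3).round(0) for x in (-42.5,42.5)],[proj(d,s['eef_pos']+M@np.array([x,a,11])/1e3).round(0) for x in (-42.5,42.5)])
d5=load('w5'); e=np.array([.5949,.0296,.1584])
print('closed obs 277,256'); 
for a in (-10,0,10,22): print(a,proj(d5,e+M@np.array([0,a,0])/1e3).round(0),proj(d5,e+M@np.array([0,a,11])/1e3).round(0))
for z in (.140,.145,.150,.155):
    print(z,np.linalg.norm(plane(d5,113.4,176,z)-plane(d5,437,176,z)))
im=cv2.cvtColor(cv2.imread('pics/w6.png'),cv2.COLOR_BGR2GRAY)
E
```

```text
-10 [array([189., 284.]), array([369., 284.])] [array([186., 263.]), array([372., 263.])]
0 [array([193., 274.]), array([364., 274.])] [array([191., 254.]), array([366., 254.])]
10 [array([198., 266.]), array([360., 265.])] [array([196., 246.]), array([361., 246.])]
22 [array([203., 256.]), array([355., 256.])] [array([201., 238.]), array([356., 238.])]
closed obs 277,256
-10 [278. 287.] [278. 266.]
0 [278. 277.] [278. 257.]
10 [278. 268.] [278. 248.]
22 [278. 258.] [278. 240.]
0.14 0.17494988180057403
0.145 0.16944812600204837
0.15 0.16394637020352276
0.155 0.15844461440499708
```

Run:
```python
from g import *
st(); rel(w(-166,0,190),down(np.radians(16))); rel(w(-166,0,124),down(np.radians(16)))
```

```text
t 8.85 mill [-216.9    7.4  300.5] jaw deg 15.2 down [ 0.008 -0.006 -1.   ] F [-0.2  0.5  0.8] T [ 0.01 -0.01 -0.04] w 0.085 q [-0.23  0.44  0.54  1.46 -0.23  1.29  0.6 ]
turn [0.5, -0.8, 0.3] shift [6.0, 110.0, 52.0]
turn [0.5, -0.8, 0.3] shift [6.0, 176.0, 52.0]
```

Call:
apply_moves(
  targets=[
    [[0, -1, 0], [6, 25, 25], 1],
    [[0, -1, 0], [6, 50, 52], 1],
    [[0, -1, 0], [6, 80, 52], 1],
    [[0, -1, 0], [6, 105, 52], 1],
    [[0, -1, 0], [6, 110, 52], 1],
    [[0, -1, 0], [6, 110, 52], 1],
    [[0, -1, 0], [6, 110, 52], 1],
    [[0, -1, 0], [6, 110, 52], 1],
  ],
)

```text
clock: 9.52
eef_pos: [0.6327, -0.0885, 0.1922]
ee_rot: [-1.568, -0.229, 0.214]
contact_force: [0.5, -0.3, -0.6]
grip_width: 0.0853
```

Run:
```python
from g import *
st(); rel(w(-166,0,124),down(np.radians(16)))
snap('wrist','w7'); snap('scene','c7')
b=cv2.imread('pics/c7.png')[140:245,195:305]
cv2.imwrite('pics/v7.png',cv2.resize(np.hstack([cv2.imread('pics/w7.png'),cv2.resize(b,(440,420))]),(800,336)))
```

```text
t 9.5167 mill [-166.6   -1.   192.2] jaw deg 16.1 down [ 0.011 -0.007 -1.   ] F [ 0.5 -0.3 -0.6] T [ 0.   -0.02 -0.07] w 0.085 q [-0.29  0.49  0.5   1.64 -0.26  1.06  0.57]
turn [0.5, 0.1, 0.5] shift [-2.0, 68.0, 1.0]
```

View pics/v7.png

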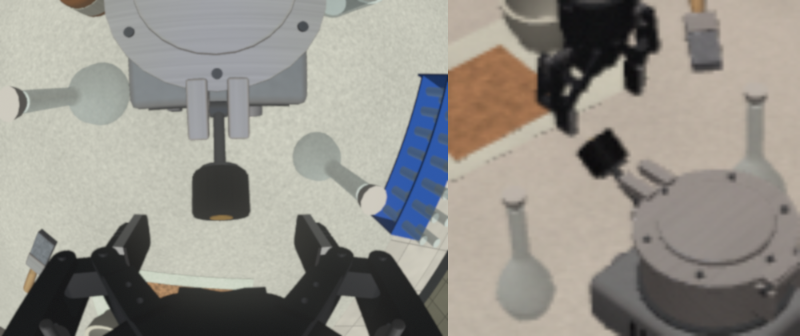

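Run:
```python
from g import *
a,b,c=load('w6'),load('w7'),load('c6')
o=[(a,229*1.244,117*1.244),(b,220.5*1.25,191*1.25),(c,243.2,188.2)]
for sel in ([0,1],[0,1,2],[1,2]): 
    p,e=tri(*[o[i] for i in sel]); print(mill(p),np.round(e,4))
print('stopper small',mill(tri((a,339*1.244,118*1.244),(b,372*1.25,200*1.25))[0]))
```

```text
[-171.1   -0.3  131.9] [0.0002 0.0002]
[-169.7   -0.   137.3] [0.0009 0.0008 0.0005]
[-168.7   -0.2  138.3] [0.0002 0.0002]
stopper small [-167.8 -123.6  163.6]
```

Call:
apply_moves(
  targets=[
    [[0.5, 0, 0.5], [-1, 25, 0], 1],
    [[0.5, 0, 0.5], [-1, 50, 0], 1],
    [[0.5, 0, 0.5], [-1, 70, -1], 1],
    [[0.5, 0, 0.5], [-1, 70, -1], 1],
    [[0.5, 0, 0.5], [-1, 70, -1], 1],
    [[0.5, 0, 0.5], [-1, 70, -1], 1],
  ],
)

```text
clock: 10.12
eef_pos: [0.6336, -0.0906, 0.1238]
ee_rot: [-1.561, -0.222, 0.219]
contact_force: [0.5, -0.3, 0.1]
grip_width: 0.0853
```

Call:
apply_moves(
  targets=[
    [[0, 0, 0], [0, 0, 0], -0.2],
    [[0, 0, 0], [0, 0, 0], -0.2],
    [[0, 0, 0], [0, 0, 0], -0.2],
    [[0, 0, 0], [0, 0, 0], -0.2],
    [[0, 0, 0], [0, 0, 0], -0.2],
  ],
  squeeze=25,
)

```text
clock: 10.53
eef_pos: [0.6332, -0.0917, 0.1244]
ee_rot: [-1.561, -0.221, 0.219]
contact_force: [-3.4, -3.5, 5.1]
grip_width: 0.0433
```

Run:
```python
from g import *
st()
s=arm.sense();R0=R.from_rotvec(s['ee_rot'])
T0=.97
q=lambda t:w(-102-79*np.sin(t),0,95+79*np.cos(t))
for t in (.9,.8,.7,.6,.5,.4,.3,.2,.1,0,-.03):
    print(t,np.round(R0.inv().apply(q(t)-q(T0))*1e3).astype(int).tolist())
```

```text
t 10.5333 mill [-169.8   -0.5  124.4] jaw deg 16.1 down [ 0.002 -0.002 -1.   ] F [-3.4 -3.5  5.1] T [-0.7   0.79  0.05] w 0.043 q [-0.26  0.57  0.47  1.69 -0.3   0.95  0.61]
0.9 [0, -4, 3]
0.8 [0, -10, 8]
0.7 [0, -16, 14]
0.6 [0, -21, 21]
0.5 [0, -25, 27]
0.4 [0, -28, 34]
0.3 [0, -31, 42]
0.2 [0, -33, 49]
0.1 [0, -34, 57]
0 [0, -34, 65]
-0.03 [0, -34, 67]
```

Call:
apply_moves(
  targets=[
    [[0, 0, 0], [0, -5, 4], -0.2],
    [[0, 0, 0], [0, -10, 8], -0.2],
    [[0, 0, 0], [0, -13, 11], -0.2],
    [[0, 0, 0], [0, -16, 14], -0.2],
    [[0, 0, 0], [0, -19, 18], -0.2],
    [[0, 0, 0], [0, -21, 21], -0.2],
    [[0, 0, 0], [0, -23, 24], -0.2],
    [[0, 0, 0], [0, -25, 27], -0.2],
  ],
)

```text
clock: 11.2
eef_pos: [0.6247, -0.0654, 0.1489]
ee_rot: [-1.561, -0.22, 0.221]
contact_force: [-4.6, -1.3, -8.9]
grip_width: 0.0432
```

Run:
```python
from g import *
st()
```

```text
t 11.2 mill [-142.2    0.5  148.9] jaw deg 16.1 down [-0.    -0.002 -1.   ] F [-4.6 -1.3 -8.9] T [-0.69  0.84  0.1 ] w 0.043 q [-0.31  0.53  0.48  1.7  -0.28  0.98  0.55]
```

Call:
apply_moves(
  targets=[
    [[0, 0, 0], [0, -2, 4], -0.2],
    [[0, 0, 0], [0, -4, 9], -0.2],
    [[0, 0, 0], [0, -6, 14], -0.2],
    [[0, 0, 0], [0, -7, 19], -0.2],
    [[0, 0, 0], [0, -8, 24], -0.2],
    [[0, 0, 0], [0, -9, 29], -0.2],
    [[0, 0, 0], [0, -9, 33], -0.2],
    [[0, 0, 0], [0, -9, 35], -0.2],
  ],
)

```text
clock: 11.87
eef_pos: [0.6146, -0.0323, 0.1587]
ee_rot: [-1.562, -0.219, 0.22]
contact_force: [-4.3, -6.3, -0.5]
grip_width: 0.0435
```

Run:
```python
from g import *
st()
```

```text
t 11.8667 mill [-107.6    1.   158.7] jaw deg 16.0 down [-0.    -0.003 -1.   ] F [-4.3 -6.3 -0.5] T [-1.62  1.2  -0.03] w 0.044 q [-0.37  0.5   0.48  1.73 -0.27  0.99  0.49]
```

Push on slowly until the stop is felt.

Call:
apply_moves(
  targets=[
    [[0, 0, 0], [0, 0, 2], -0.2],
    [[0, 0, 0], [0, 0, 4], -0.2],
    [[0, 0, 0], [0, 0, 5], -0.2],
    [[0, 0, 0], [0, 0, 6], -0.2],
    [[0, 0, 0], [0, 0, 6], -0.2],
  ],
)

```text
clock: 12.28
eef_pos: [0.6128, -0.0269, 0.1593]
ee_rot: [-1.563, -0.219, 0.219]
contact_force: [-3.2, -5.3, -3.7]
grip_width: 0.0434
```

Run:
```python
from g import *
st()
```

```text
t 12.2833 mill [-101.9    1.2  159.3] jaw deg 16.0 down [ 0.    -0.003 -1.   ] F [-3.2 -5.3 -3.7] T [-1.26  0.78 -0.06] w 0.043 q [-0.38  0.49  0.48  1.73 -0.26  0.98  0.48]
```

Call:
apply_moves(
  targets=[
    [[0, 0, 0], [0, 0, 2], -0.2],
    [[0, 0, 0], [0, 0, 3], -0.2],
    [[0, 0, 0], [0, 0, 4], -0.2],
    [[0, 0, 0], [0, 0, 5], -0.2],
    [[0, 0, 0], [0, 0, 5], -0.2],
  ],
)

```text
clock: 12.7
eef_pos: [0.6114, -0.0223, 0.1595]
ee_rot: [-1.563, -0.218, 0.219]
contact_force: [-2.4, -5.1, -5.8]
grip_width: 0.0431
```

Run:
```python
from g import *
st()
snap('scene','c8'); snap('side','s8'); snap('wrist','w8')
a=cv2.imread('pics/c8.png')[140:245,195:305]; b=cv2.imread('pics/w8.png')
cv2.imwrite('pics/v8.png',cv2.resize(np.hstack([b,cv2.resize(a,(440,420))]),(800,336)))
```

```text
t 12.7 mill [-97.1   1.4 159.5] jaw deg 15.9 down [ 0.    -0.004 -1.   ] F [-2.4 -5.1 -5.8] T [-1.13  0.52 -0.08] w 0.043 q [-0.39  0.49  0.48  1.74 -0.26  0.98  0.47]
```

View pics/v8.png

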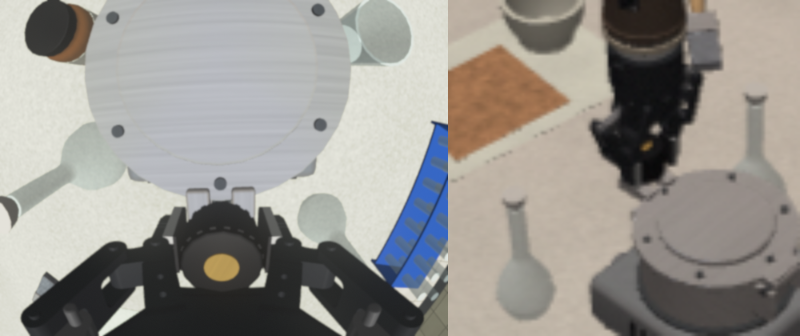

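Run:
```python
from g import *
d=load('w8')
for z in (.185,.190,.196): print(mill(plane(d,221*1.25,267*1.25,z)))
print('nut end face ctr approx',mill(plane(d,221*1.25,261*1.25,.192)), 'fork tips', mill(plane(d,221*1.25,207*1.25,.151)))
print('predicted upright nut end',proj(d,w(-102,0,192))/1.25)
```

```text
[-112.7    2.   185. ]
[-108.7    2.   190. ]
[-103.9    2.   196. ]
nut end face ctr approx [-103.1    2.   192. ] fork tips [-91.5   2.1 151. ]
predicted upright nut end [224.85768127 259.28613994]
```

Call:
apply_moves(
  targets=[
    [[0, 0, 0], [0, 0, 2], -0.2],
    [[0, 0, 0], [0, 0, 4], -0.2],
    [[0, 0, 0], [0, 0, 5], -0.2],
    [[0, 0, 0], [0, 0, 6], -0.2],
    [[0, 0, 0], [0, 0, 6], -0.2],
  ],
)

```text
clock: 13.27
eef_pos: [0.6108, -0.0208, 0.1598]
ee_rot: [-1.569, -0.218, 0.214]
contact_force: [3.6, -13.9, -11.1]
grip_width: 0.0433
```

Run:
```python
from g import *
st(); d=snap('wrist','w9')
# gold end centroid in wrist
for n in ('w8','w9'):
    im=cv2.cvtColor(cv2.imread(f'pics/{n}.png'),cv2.COLOR_BGR2HSV)[290:380,220:340]
    m=(im[...,0]>10)&(im[...,0]<30)&(im[...,1]>80)&(im[...,2]>90); v,u=np.nonzero(m); g=(u.mean()+220,v.mean()+290)
    print(n,len(u),g,mill(plane(load(n),*g,.194)))
```

```text
t 13.2667 mill [-95.5   1.5 159.8] jaw deg 15.7 down [ 0.004 -0.009 -1.   ] F [  3.6 -13.9 -11.1] T [-2.95 -0.65 -0.04] w 0.043 q [-0.4   0.49  0.49  1.74 -0.26  0.98  0.46]
w8 1284 (np.float64(276.5031152647975), np.float64(333.8777258566978)) [-105.6    1.9  194. ]
w9 1275 (np.float64(277.01725490196077), np.float64(335.31529411764706)) [-104.8    1.9  194. ]
```

Call:
apply_moves(
  targets=[
    [[0, 0, 0], [0, 0, -1], 0.5],
    [[0, 0, 0], [0, 0, -1], 0.6],
    [[0, 0, 0], [0, 1, -4], 0.6],
    [[0, 0, 0], [0, 1, -7], 0.6],
    [[0, 0, 0], [0, 1, -7], 0.6],
    [[0, 0, 0], [0, 1, -7], 0.6],
  ],
)

```text
clock: 13.82
eef_pos: [0.613, -0.0272, 0.1592]
ee_rot: [-1.568, -0.218, 0.214]
contact_force: [-0.5, 0.5, 0.3]
grip_width: 0.068
```

Run:
```python
from g import *
st(); n='w10'; snap('wrist',n)
im=cv2.cvtColor(cv2.imread(f'pics/{n}.png'),cv2.COLOR_BGR2HSV)[270:380,220:340]
m=(im[...,0]>10)&(im[...,0]<30)&(im[...,1]>80)&(im[...,2]>90); v,u=np.nonzero(m); g=(u.mean()+220,v.mean()+270)
print(n,len(u),g,mill(plane(load(n),*g,.194)))
rel(w(-103,2,158),down(np.radians(16)))
a=cv2.imread(f'pics/{n}.png'); cv2.imwrite('pics/v10.png',cv2.resize(a,(560,420)))
```

```text
t 13.8167 mill [-102.2    1.1  159.2] jaw deg 15.7 down [ 0.004 -0.008 -1.   ] F [-0.5  0.5  0.3] T [0.03 0.04 0.02] w 0.068 q [-0.39  0.49  0.49  1.74 -0.26  0.98  0.47]
w10 1354 (np.float64(276.2208271787297), np.float64(324.89290989660265)) [-105.6    1.8  194. ]
turn [0.5, -0.3, 0.1] shift [-1.0, 1.0, -1.0]
```

View pics/v10.png

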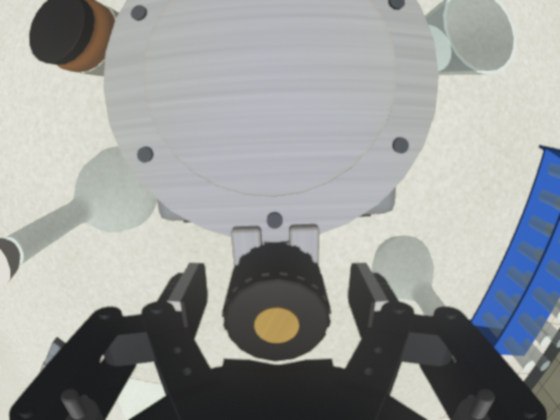

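Call:
apply_moves(
  targets=[
    [[0, 0, 0], [-1, 1, -1], 0.4],
    [[0, 0, 0], [-1, 1, -1], -0.2],
    [[0, 0, 0], [-1, 1, -1], -0.2],
    [[0, 0, 0], [-1, 1, -1], -0.2],
    [[0, 0, 0], [-1, 1, -1], -0.2],
    [[0, 0, 0], [-1, 1, -1], -0.2],
  ],
  squeeze=40,
)

```text
clock: 14.37
eef_pos: [0.6126, -0.0283, 0.1584]
ee_rot: [-1.568, -0.219, 0.213]
contact_force: [1.3, 0.5, 3.2]
grip_width: 0.0428
```

Call:
apply_moves(
  targets=[
    [[0, 5, 0], [0, 0, 0], -0.2],
    [[0, 10, 0], [0, 0, 0], -0.2],
    [[0, 15, 0], [0, 0, 0], -0.2],
    [[0, 20, 0], [0, 0, 0], -0.2],
    [[0, 26, 0], [0, 0, 0], -0.2],
    [[0, 32, 0], [0, 0, 0], -0.2],
    [[0, 36, 0], [0, 0, 0], -0.2],
    [[0, 40, 0], [0, 0, 0], -0.2],
  ],
)

```text
clock: 15.03
eef_pos: [0.6149, -0.0281, 0.1585]
ee_rot: [-1.552, 0.326, -0.343]
contact_force: [10.2, -0.3, -6.2]
grip_width: 0.0427
```

Run:
```python
from g import *
st()
```

```text
t 15.0333 mill [-103.6   -0.4  158.5] jaw deg -24.4 down [ 0.009 -0.009 -1.   ] F [10.2 -0.3 -6.2] T [-0.16 -2.12  0.08] w 0.043 q [-0.51  0.53  0.66  1.74 -0.37  0.99 -0.13]
```

Call:
apply_moves(
  targets=[
    [[0, 6, 0], [0, 0, 0], -0.2],
    [[0, 12, 0], [0, 0, 0], -0.2],
    [[0, 18, 0], [0, 0, 0], -0.2],
    [[0, 24, 0], [0, 0, 0], -0.2],
    [[0, 28, 0], [0, 0, 0], -0.2],
    [[0, 32, 0], [0, 0, 0], -0.2],
    [[0, 36, 0], [0, 0, 0], -0.2],
    [[0, 40, 0], [0, 0, 0], -0.2],
  ],
)

```text
clock: 15.7
eef_pos: [0.6169, -0.0298, 0.1584]
ee_rot: [-1.39, 0.863, -0.893]
contact_force: [10.9, -5.3, -8.5]
grip_width: 0.0429
```

Run:
```python
from g import *
st()
```

```text
t 15.7 mill [-105.8   -1.9  158.4] jaw deg -64.6 down [ 0.014 -0.012 -1.   ] F [10.9 -5.3 -8.5] T [-1.02 -2.13  0.09] w 0.043 q [-0.62  0.58  0.84  1.75 -0.49  1.02 -0.72]
```

Call:
apply_moves(
  targets=[
    [[0, 6, 0], [0, 0, 0], -0.2],
    [[0, 12, 0], [0, 0, 0], -0.2],
    [[0, 17, 0], [0, 0, 0], -0.2],
    [[0, 22, 0], [0, 0, 0], -0.2],
    [[0, 26, 0], [0, 0, 0], -0.2],
    [[0, 30, 0], [0, 0, 0], -0.2],
  ],
)

```text
clock: 16.2
eef_pos: [0.6176, -0.0318, 0.158]
ee_rot: [-1.167, 1.253, -1.291]
contact_force: [7.6, -6.9, -6.2]
grip_width: 0.0432
```

Run:
```python
from g import *
st()
```

```text
t 16.2 mill [-107.9   -2.   158. ] jaw deg -94.9 down [ 0.016 -0.016 -1.   ] F [ 7.6 -6.9 -6.2] T [-1.13 -1.1   0.06] w 0.043 q [-0.69  0.64  0.98  1.75 -0.59  1.06 -1.16]
```

Call:
apply_moves(
  targets=[
    [[0, 5, 0], [0, 0, 0], -0.2],
    [[0, 10, 0], [0, 0, 0], -0.2],
    [[0, 14, 0], [0, 0, 0], -0.2],
    [[0, 18, 0], [0, 0, 0], -0.2],
    [[0, 22, 0], [0, 0, 0], -0.2],
    [[0, 26, 0], [0, 0, 0], -0.2],
  ],
)

```text
clock: 16.7
eef_pos: [0.6172, -0.0337, 0.1577]
ee_rot: [-0.896, 1.575, -1.618]
contact_force: [2.8, -5.8, -3.1]
grip_width: 0.0428
```

Run:
```python
from g import *
st()
```

```text
t 16.7 mill [-109.6   -1.2  157.7] jaw deg -121.2 down [ 0.015 -0.019 -1.   ] F [ 2.8 -5.8 -3.1] T [-0.94 -0.15  0.08] w 0.043 q [-0.74  0.7   1.1   1.76 -0.68  1.1  -1.54]
```

Call:
apply_moves(
  targets=[
    [[0, 5, 0], [0, 0, 0], -0.2],
    [[0, 10, 0], [0, 0, 0], -0.2],
    [[0, 14, 0], [0, 0, 0], -0.2],
    [[0, 17, 0], [0, 0, 0], -0.2],
    [[0, 20, 0], [0, 0, 0], -0.2],
  ],
)

```text
clock: 17.12
eef_pos: [0.6165, -0.035, 0.1574]
ee_rot: [-0.636, 1.806, -1.853]
contact_force: [-0.8, -4.3, -0.2]
grip_width: 0.0428
```

Run:
```python
from g import *
st()
```

```text
t 17.1167 mill [-1.107e+02 -1.000e-01  1.574e+02] jaw deg -141.4 down [ 0.014 -0.021 -1.   ] F [-0.8 -4.3 -0.2] T [-0.71  0.46  1.01] w 0.043 q [-0.77  0.76  1.18  1.76 -0.75  1.14 -1.83]
```

Call:
apply_moves(
  targets=[
    [[0, 2, 0], [0, 0, 0], -0.2],
    [[0, 4, 0], [0, 0, 0], -0.2],
    [[0, 4, 0], [0, 0, 0], -0.2],
    [[0, 4, 0], [0, 0, 0], -0.2],
  ],
)

```text
clock: 17.45
eef_pos: [0.6164, -0.0355, 0.1573]
ee_rot: [-0.58, 1.848, -1.897]
contact_force: [0.4, -2.6, 2.0]
grip_width: 0.043
```

Run:
```python
from g import *
st()
```

```text
t 17.45 mill [-111.2    0.2  157.3] jaw deg -145.2 down [ 0.013 -0.022 -1.   ] F [ 0.4 -2.6  2. ] T [-0.56  0.01  0.88] w 0.043 q [-0.78  0.77  1.2   1.76 -0.77  1.15 -1.89]
```

Call:
apply_moves(
  targets=[
    [[0, 0, 0], [0, 0, 0], 1],
    [[0, 0, 0], [0, 0, 0], 1],
    [[0, 0, 0], [0, 0, 0], 1],
    [[0, 0, 0], [0, -15, 0], 1],
    [[0, 0, 0], [0, -40, 0], 1],
    [[0, 0, 0], [0, -80, 0], 1],
    [[0, 0, 0], [0, -120, 0], 1],
    [[0, 0, 0], [0, -130, 0], 1],
  ],
)

```text
clock: 18.12
eef_pos: [0.6162, -0.0342, 0.2943]
ee_rot: [-0.572, 1.844, -1.899]
contact_force: [1.2, -1.8, 0.2]
grip_width: 0.0853
```

Call:
apply_moves(
  targets=[
    [[0, -6, 0], [0, 0, 0], 1],
    [[0, -12, 0], [0, 0, 0], 1],
    [[0, -19, 0], [0, 0, 0], 1],
    [[0, -26, 0], [0, 0, 0], 1],
    [[0, -33, 0], [0, 0, 0], 1],
    [[0, -40, 0], [0, 0, 0], 1],
    [[0, -40, 0], [0, 0, 0], 1],
  ],
)

```text
clock: 18.7
eef_pos: [0.6161, -0.0346, 0.2956]
ee_rot: [-1.069, 1.372, -1.426]
contact_force: [0.1, -0.7, 0.2]
grip_width: 0.0852
```

Run:
```python
from g import *
st(); rel(w(-190,0,290),down(np.radians(-20)))
```

```text
t 18.7 mill [-1.103e+02  2.000e-01  2.956e+02] jaw deg -105.0 down [ 0.022 -0.022 -1.   ] F [ 0.1 -0.7  0.2] T [ 0.06  0.05 -0.  ] w 0.085 q [-0.79  0.54  1.15  1.6  -0.49  1.3  -1.4 ]
turn [-0.6, -85.0, 1.9] shift [68.0, 8.0, 41.0]
```

Call:
apply_moves(
  targets=[
    [[0, -7, 0], [10, 2, 6], 1],
    [[0, -14, 0], [20, 4, 12], 1],
    [[0, -21, 0], [30, 6, 18], 1],
    [[0, -28, 0], [40, 8, 24], 1],
    [[0, -35, 0], [50, 8, 30], 1],
    [[0, -42, 0], [60, 8, 36], 1],
    [[0, -49, 0], [68, 8, 41], 1],
    [[0, -56, 0], [68, 8, 41], 1],
  ],
)

```text
clock: 19.37
eef_pos: [0.6381, -0.114, 0.2905]
ee_rot: [-1.477, 0.647, -0.695]
contact_force: [-0.5, 0.2, -0.4]
grip_width: 0.0852
```

Call:
apply_moves(
  targets=[
    [[0, -7, 0], [0, 0, 0], 1],
    [[0, -14, 0], [0, 0, 0], 1],
    [[0, -21, 0], [0, 0, 0], 1],
    [[0, -28, 0], [0, 0, 0], 1],
    [[0, -35, 0], [0, 0, 0], 1],
    [[0, -42, 0], [0, 0, 0], 1],
    [[0, -49, 0], [0, 0, 0], 1],
    [[0, -55, 0], [0, 0, 0], 1],
  ],
)

```text
clock: 20.03
eef_pos: [0.6378, -0.1145, 0.291]
ee_rot: [-1.594, -0.098, 0.065]
contact_force: [0.6, 0.0, -0.4]
grip_width: 0.0856
```

Run:
```python
from g import *
st(); d=snap('wrist','w11'); c=snap('scene','c11'); s=snap('side','s11')
a=cv2.imread('pics/c11.png')[140:275,195:345]; b=cv2.imread('pics/s11.png')[140:260,215:365]
x=np.vstack([cv2.resize(a,(370,300),interpolation=cv2.INTER_CUBIC),cv2.resize(b,(370,300),interpolation=cv2.INTER_CUBIC)])
w_=cv2.resize(cv2.imread('pics/w11.png'),(430,322)); W=np.zeros((600,430,3),np.uint8); W[:322]=w_
W[322:,:370]=cv2.resize(cv2.imread('pics/w11.png')[40:240,150:416],(370,278))
cv2.imwrite('pics/v11.png',np.hstack([W,x]))
for p in (w(-102,0,155),w(-102,0,191)): print([proj(q,p).round(0) for q in (d,c,s)])
```

```text
t 20.0333 mill [-193.     1.3  291. ] jaw deg 5.9 down [ 0.022 -0.023 -0.999] F [ 0.6  0.  -0.4] T [-0.02 -0.04 -0.02] w 0.086 q [-0.34  0.44  0.63  1.51 -0.25  1.25  0.42]
[array([257.,  96.]), array([257., 194.]), array([304., 198.])]
[array([255.,  94.]), array([256., 186.]), array([304., 191.])]
```

View pics/v11.png

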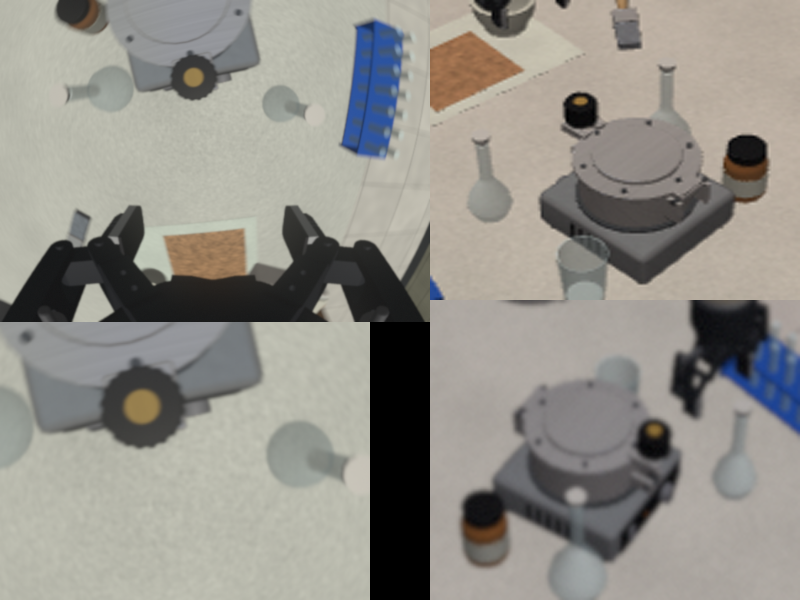

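Run:
```python
from g import *
o=[]
for n,(u0,u1,v0,v1) in (('w11',(225,285,70,130)),('c11',(245,270,175,195)),('s11',(295,320,182,202))):
    im=cv2.cvtColor(cv2.imread(f'pics/{n}.png'),cv2.COLOR_BGR2HSV)[v0:v1,u0:u1]
    m=(im[...,0]>10)&(im[...,0]<30)&(im[...,1]>80)&(im[...,2]>90); v,u=np.nonzero(m); print(n,len(u))
    if len(u): o.append((load(n),u.mean()+u0,v.mean()+v0))
p,e=tri(*o); print('gold end',mill(p),np.round(e,4))
d=load('w11'); print('gold from wrist at .194',mill(plane(d,*o[0][1:],.194)))
```

```text
w11 548
c11 15
s11 19
gold end [-106.8    1.5  190.8] [0.0016 0.0011 0.0008]
gold from wrist at .194 [-106.4    2.9  194. ]
```

Run:
```python
from g import *
rel(w(-160,1.5,230),down(np.radians(16))); rel(w(-160,1.5,176),down(np.radians(16)))
```

```text
turn [1.5, -10.5, 1.0] shift [-7.0, 60.0, 34.0]
turn [1.5, -10.5, 1.0] shift [-9.0, 114.0, 35.0]
```

Call:
apply_moves(
  targets=[
    [[1, -5, 0], [0, 0, 5], -1],
    [[1.5, -10, 1], [-4, 20, 10], -1],
    [[1.5, -10.5, 1], [-7, 50, 20], -1],
    [[1.5, -10.5, 1], [-9, 80, 30], -1],
    [[1.5, -10.5, 1], [-9, 105, 35], -1],
    [[1.5, -10.5, 1], [-9, 114, 35], -1],
    [[1.5, -10.5, 1], [-9, 114, 35], -1],
    [[1.5, -10.5, 1], [-9, 114, 35], -1],
  ],
)

```text
clock: 20.85
eef_pos: [0.6286, -0.084, 0.1767]
ee_rot: [-1.562, -0.217, 0.216]
contact_force: [0.4, -0.6, 0.1]
grip_width: 0.0002
```

Call:
apply_moves(
  targets=[
    [[0, 0, 0], [0, 0, 8], -1],
    [[0, 0, 0], [0, 0, 14], -1],
    [[0, 0, 0], [0, 0, 17], -1],
    [[0, 0, 0], [0, 0, 19], -1],
    [[0, 0, 0], [0, 0, 20], -1],
  ],
)

```text
clock: 21.27
eef_pos: [0.6233, -0.0641, 0.1773]
ee_rot: [-1.561, -0.218, 0.216]
contact_force: [-0.3, 0.4, 0.3]
grip_width: 0.0002
```

Run:
```python
from g import *
st()
```

```text
t 21.2667 mill [-140.6    1.4  177.3] jaw deg 15.8 down [ 0.002 -0.001 -1.   ] F [-0.3  0.4  0.3] T [ 0.   -0.   -0.03] w 0.0 q [-0.36  0.5   0.54  1.68 -0.29  1.03  0.55]
```

Call:
apply_moves(
  targets=[
    [[0, 0, 0], [0, 0, 1.5], -1],
    [[0, 0, 0], [0, 0, 3], -1],
    [[0, 0, 0], [0, 0, 4.5], -1],
    [[0, 0, 0], [0, 0, 5.5], -1],
    [[0, 0, 0], [0, 0, 6], -1],
  ],
)

```text
clock: 21.68
eef_pos: [0.6225, -0.0623, 0.1779]
ee_rot: [-1.567, -0.218, 0.212]
contact_force: [4.1, -10.6, -1.6]
grip_width: -0.0
```

Call:
apply_moves(
  targets=[
    [[0, 0, 0], [0, 0, 1], -1],
    [[0, 0, 0], [0, 0, 2], -1],
    [[0, 0, 0], [0, 0, 2], -1],
  ],
)

```text
clock: 21.93
eef_pos: [0.6225, -0.0628, 0.1785]
ee_rot: [-1.57, -0.217, 0.21]
contact_force: [3.0, -6.1, -0.3]
grip_width: 0.0002
```

Call:
apply_moves(
  targets=[
    [[0, 0, 0], [0, 0, 1], -1],
    [[0, 0, 0], [0, 0, 2], -1],
    [[0, 0, 0], [0, 0, 2], -1],
  ],
)

```text
clock: 22.18
eef_pos: [0.6223, -0.0628, 0.1788]
ee_rot: [-1.573, -0.217, 0.208]
contact_force: [2.8, -8.2, -2.0]
grip_width: -0.0
```

Call:
apply_moves(
  targets=[
    [[0, 0, 0], [0, 0, -10], -1],
    [[0, 0, 0], [0, 0, -30], -1],
    [[0, 0, 0], [0, -30, -40], -1],
    [[0, 0, 0], [0, -70, -40], -1],
    [[0, 0, 0], [0, -110, -40], -1],
    [[0, 0, 0], [0, -130, -40], -1],
    [[0, 0, 0], [0, -130, -40], -1],
    [[0, 0, 0], [0, -130, -40], -1],
  ],
)

```text
clock: 22.85
eef_pos: [0.6324, -0.0996, 0.3105]
ee_rot: [-1.572, -0.219, 0.207]
contact_force: [0.5, -0.2, -0.1]
grip_width: 0.0001
```

Run:
```python
from g import *
st(); snap('scene','c12'); snap('side','s12')
for n,(u0,u1,v0,v1) in (('c',(195,345,165,290)),('s',(215,365,150,260))):
    A=[cv2.imread(f'pics/{n}{k}.png')[v0:v1,u0:u1].astype(int) for k in ('11','12')]
    print(n,np.abs(A[0]-A[1]).max(2).__gt__(25).sum())
print(arm.hand_in())
```

```text
t 22.85 mill [-177.2    2.4  310.5] jaw deg 15.5 down [ 0.01 -0.01 -1.  ] F [ 0.5 -0.2 -0.1] T [-0.03  0.03 -0.03] w 0.0 q [-0.33  0.42  0.59  1.49 -0.23  1.3   0.55]
c 5
s 628
the job is handed in; nothing more can be done
None
```

The mill is closed and the job is handed in at about 23 s of the 72 s. The lid is down, the bolt is up in the fork, and the nut is screwed clockwise to its stop.

- **Lid:** I lowered it at a low push (about 4 N). The last stretch went at roughly 0.3 rad/s by command or slower, until it met a firm stop at 21 N.
- **Bolt:** I gripped it by the nut and swung it up along its arc, and it stopped at about 14 N. After tightening, a 6 to 11 N push inwards on the nut found no further give.
- **Nut:** I turned it about 160° clockwise. The wrist torque rose from about 0.08 to 1.0 N m at the end, which I took as the stop.
- **Glassware and other things:** in the last views I looked at, the things round the mill stood where they had been. The hand touched nothing at hand-in.

**Checks that disagreed:**
- **Bolt end:** triangulation put it 4 to 5 mm outward of where it should be. I put that down to calibration, because the push test was firm.
- **Fingertips:** when shut they reached only about 2 mm past the TCP, not the 22 mm stated, so I worked from contact instead.
- **Last image comparison:** between the final two sets of pictures, the side view changed by 628 pixels and the scene view by 5. I think the side change is the arm having moved within the crop, but I did not look at that picture.

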